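Load the sloping spice rack

TASK

Fill up the wooden spice rack: first stand the pepper mill in its left-hand bay, then stand the spice jar from the worktop in its right-hand bay (left and right as seen from the robot, facing the rack's low front lip). Each must end standing squarely with its whole base flat on the sloping shelf, set down rather than dropped and let go. Leave the jar that is already in the middle bay, and the other things on the worktop, where they are.

Things in the scene. Friction and masses are not known exactly. Their poses are not given: they have to be found in the camera images.
- pepper_mill: dark wooden pepper mill with a waisted body, a round head and a small metal knob on top, 170 mm tall, loose, upright on the worktop. Base 58 mm across; the body can be gripped up to 120 mm above the base (48 to 58 mm wide), the head, which does not turn, between 123 and 159 mm (48 mm wide at 135 mm). 0.13 to 0.24 kg. Origin: centre of its underside, z up along its axis.
- short_jar: squarish clear glass spice jar with a wide screw cap, 42 mm across (body and cap), 96 mm tall, loose, upright on the worktop. 0.08 to 0.15 kg. Origin: centre of its underside, z up along its axis.
- rack: light wood rack with a sloping shelf, fixed, 288 mm wide, 112 mm deep, about 110 mm high; its front with the low lip faces the robot. Two dividers 6 mm thick, 12 mm high make three bays 84 mm wide; the outer bays end at end cheeks about 10 to 30 mm above the shelf. Origin: on the worktop under its middle; y along the rack to the left, z up.
- rack_shelf: the rack's sloping shelf. Origin: middle of its upper face, 85 mm above the worktop. x: down the slope to the rear; y: along the rack, to the left; z: square to the shelf, leaning 0.175 rad (10 degrees) from vertical away from the robot. Clear floor 70 mm deep (x -35 to +35 mm), between a front lip 8 mm high and a rear rail 35 mm high.
- bay_left (a point): centre of the left bay's floor, 90 mm along +y from the shelf's origin; axes as the shelf's
- bay_middle (a point): centre of the middle bay's floor, at the shelf's origin; axes as the shelf's
- bay_right (a point): centre of the right bay's floor, 90 mm along -y from the shelf's origin; axes as the shelf's
- tall_jar: round spice jar with a screw cap, 46 mm across, 106 mm tall, loose, already standing in the rack's middle bay and leaning back with the shelf: to be left there. Origin: centre of its underside.
- candle: plain white pillar candle, 52 mm across, 115 mm tall, loose on the worktop near the mill and the short jar: not wanted. Origin: centre of its underside.
- lemon: lemon, 78 x 55 x 56 mm, loose on the worktop between the rack and the mill, short jar and candle: a bystander. Origin: centre of its underside.
- honey_jar: honey jar with a metal lid, 72 mm across, 112 mm tall, loose at the back of the worktop: a bystander. It stands under a wall shelf with a microwave oven: the shelf's underside is 0.42 m above the worktop, its front edge (and the oven's) at x = 0.60 to 0.64 m, its right end at y = -0.11 m; keep wrist and gripper clear of it. Origin: centre of its underside.
- tumbler: clear glass tumbler, 77 mm across, 89 mm tall, loose at the back of the worktop: a bystander. Origin: centre of its underside.
There are look-alikes about, which are no part of the job. What is shaped like the short_jar but blue is not meant.

How it is judged:
By the outcome, as a careful person would: the job done as asked, in the order asked, and still so for the second after the job is handed in, with the robot touching nothing.
It also fails if it takes over 72 s, if anything falls off the work surface, if the arm or the gripper's body presses on something with over 40 N, if the wrist force passes 120 N, or if a joint passes its speed limit or range.

ROBOT

A 7-joint arm with a two-finger parallel gripper is mounted at the origin on the work surface; the furniture and walls round the work are solid. World frame = base frame: x ahead of the robot, y to its left, z up, the work surface at z = 0. Lengths are in m, angles in rad, forces in N, time in s.
With the tool pointing down it reaches from about 0.4 to 0.75 m from the base axis. Payload 19.5 kg.
Tool frame: the origin (TCP) lies at the very end of the fingers, on their centre line; the grasp point (between the pads) lies manip.tcp_to_grasp behind it (manip.tcp_to_grasp is the distance from the TCP to the grasp point, in m); z points along the fingers, y is the line along which they close (so a half turn about z gives the same grasp; the last joint's range is limited). The gripper opens to 85 mm and grips with 20 to 120 N. Pads are 22 mm wide; open, the fingers measure 114 mm over their backs; the gripper's body (76 mm by 85 mm) begins 54 mm behind the grasp point. The pads swing forward as they close: fully open they stand 13 mm farther back than shut.
Start: joints at [1.18, 0.707, -0.028, 1.485, 0.022, 0.951, -0.075], TCP at [0.197, -0.54, 0.231] pointing down, gripper open.
Joint ranges: [-2.71, 2.71], [-0.32, 2.16], [-1.57, 1.52], [0, 2.45], [-1.46, 4.6], [0, 2.02], [-2.83, 2.83]. Speed limits (rad/s): [1.89, 1.89, 2.57, 2.57, 3.01, 3.01, 3.01].

INTERFACE

Orientations are given as a unit quaternion [x, y, z, w].
In Python, from workcell import manip, viewer, close_job gives the robot as it stands. The module is installed in compiled form; this text tells all that it offers.
- The arm moves only by the tool servo_tool, never from a script. Its argument "series" is a list of rows, each a list of 7 numbers: the shift along the tool's x, y, z in m, then the turn, a rotation vector about the tool's x, y, z in degrees, then the finger opening in m, from 0 to 0.0854. In form: [[dx, dy, dz, rx, ry, rz, grip], ...]. A call has 1 to 5 rows; each row shifts and turns the commanded pose from where the row before left it, along the tool's axes as they then stand; what a row does not reach is not made up. A row lasts 1/10 s, in which the tool goes at most 50 mm and 8.59 degrees, less where a joint would pass 70% of its speed; a pose out of reach is approached as far as the arm can. A call is refused whole if a number of a shift passes 0.05 or a number of a turn 8.59, either way. A call with a gripper value outside its range is refused whole. The fingers move at their own pace and stop on an object; "squeeze" is the grip in N (left out, the last holds). Time passes only in rows, so rows that do not move let the fingers close. It gives the time, the measured TCP pose, the force, the opening and the grip force at its end, in the units of the state.
- manip.get_state(): the state, without advancing time (a new reading comes with each control period).
- viewer.capture(name): name is "side" or "top" or "wrist"; returns the picture (400x640x3 uint8, red, green, blue); there is no depth.
- viewer.camera_model(name): a dict with "camera_matrix" (3x3 intrinsics, pixels), "D" ([k1, k2, p1, p2, k3] as OpenCV has them; the pictures are not rectified), "xyz" and "orientation" of the camera in the world. Camera axes: x right, y down, z forward; pixel columns grow to the right and rows downward; lengths in m; the calibration is good to about 2 mm. A picture is of the moment at which its call begins: read the wrist's pose just before it. camera_model takes no time and is no camera call; for the wrist camera it gives the pose at the moment of the call.
- close_job(): hands the job in; it is judged then, once.
Trained networks look in the newest picture that a camera, given by its name, has taken for a name from the list of things; names that differ only in an ending like _2 or _b are one class to them, and where a whole thing is asked for, a point or a joint stands for the part that bears it (a point fixed in the world has none). Each returns a list of dicts, best first, with "score" (0 to 1); they miss things now and then, are a little off and sometimes report something else, mostly with a low value. They report only what shows in the picture. A call takes as long as a camera call. They do not tell look-alikes from the thing itself.
- viewer.look_for(camera, target): "at" ([column, row] in pixels, amid what is visible of it).
The state is a dict: "time_s": time; "q": joint angles; "joint_vel": joint speeds; "tau": joint torques, N m; "eef_pos": TCP position; "orientation": TCP orientation; "ft_force": force on the tool from outside, world axes, zero at the start; "moment": the same for the moment, N m; "finger_gap": finger opening in m; "gripper_force": force on a finger pad.
Only numpy, scipy, OpenCV 4.12 (cv2) and the standard library are available. Lean on these libraries where they do the work, as an engineer would, in place of code of your own. Each camera call takes 0.05 s, during which the arm holds its last target. There are 200 camera calls.

## Working session

There is one attempt and no reset: what is moved stays moved. The work goes in short steps, Python scripts to look and compute and a tool call to move; the robot and the scene stay as the last step left them, time stands still between calls to the robot, and variables do not carry over. Pictures are saved under pics/ and viewed, at most 10 in all, crops included, and the job is handed in when it is done.

Besides the shell and the picture viewer there is one more tool, called after "Request:" as name([rows], argument=value, ...), one row to a line, values as JSON. servo_tool: Moves the arm, as the interface text tells. Its arguments: {"type":"object","properties":{"series":{"type":"array","items":{"type":"array","items":{"type":"number"}}},"squeeze":{"type":"number"}},"required":["series"]}

```bash
mkdir -p pics; cat > h.py <<'E'
import numpy as np, cv2
from scipy.spatial.transform import Rotation as R
from workcell import manip, viewer, close_job
def cam(n):
    m=viewer.camera_model(n); return np.array(m["camera_matrix"]),np.array(m["D"]),np.array(m["xyz"]),R.from_quat(m["orientation"])
def ray(m,px):
    K,D,p,r=m
    u=cv2.undistortPoints(np.array([[px]],float),K,D)[0,0]
    d=r.apply([u[0],u[1],1]); return p,d/np.linalg.norm(d)
def onz(m,px,z):
    p,d=ray(m,px); return p+d*(z-p[2])/d[2]
def proj(m,X):
    K,D,p,r=m
    X=r.inv().apply(np.atleast_2d(X)-p)
    return cv2.projectPoints(X,np.zeros(3),np.zeros(3),K,D)[0][:,0]
def tri(rays):
    A=np.zeros((3,3));b=np.zeros(3)
    for p,d in rays:
        M=np.eye(3)-np.outer(d,d);A+=M;b+=M@p
    return np.linalg.solve(A,b)
def save(n,f):
    im=viewer.capture(n); cv2.imwrite(f,cv2.cvtColor(im,cv2.COLOR_RGB2BGR)); return im
E
python3 - <<'E'
from h import *
s=manip.get_state();print(s['time_s'],manip.tcp_to_grasp,s['eef_pos'],s['orientation'],s['finger_gap'])
for c in("top","side"):
    save(c,f"pics/{c}0.png"); m=cam(c); print(c,m[2].round(3),m[3].as_matrix().round(2).tolist())
    for n in("pepper_mill","short_jar","rack","tall_jar","candle","lemon"):
        print(n,[(np.round(d["at"]).tolist(),round(d["score"],2)) for d in viewer.look_for(c,n)][:4])
print(manip.get_state()['time_s'])
E
```

```text
0.0 0.0187 [ 0.19644454 -0.54013929  0.23084051] [ 9.84831676e-01  1.73511660e-01 -1.00966357e-04 -5.12962490e-04] 0.08545738633631335
top [ 0.371 -0.005  1.567] [[-0.02, -0.99, 0.12], [-1.0, 0.02, -0.0], [-0.0, -0.12, -0.99]]
pepper_mill [([307.0, 217.0], 0.51)]
short_jar [([234.0, 208.0], 0.8), ([245.0, 258.0], 0.72), ([256.0, 231.0], 0.7)]
rack [([394.0, 205.0], 0.91)]
tall_jar [([404.0, 200.0], 0.82)]
candle [([210.0, 231.0], 0.85), ([273.0, 161.0], 0.27)]
lemon [([347.0, 234.0], 0.52)]
side [0.341 1.16  0.567] [[-0.99, -0.08, 0.15], [-0.17, 0.36, -0.92], [0.02, -0.93, -0.37]]
pepper_mill [([325.0, 218.0], 0.93)]
short_jar [([371.0, 272.0], 0.84), ([336.0, 257.0], 0.83), ([291.0, 271.0], 0.73), ([327.0, 181.0], 0.33)]
rack [([334.0, 187.0], 0.91), ([317.0, 292.0], 0.39)]
tall_jar [([328.0, 161.0], 0.93)]
candle [([320.0, 291.0], 0.86)]
lemon []
0.7
```

View pics/top0.png

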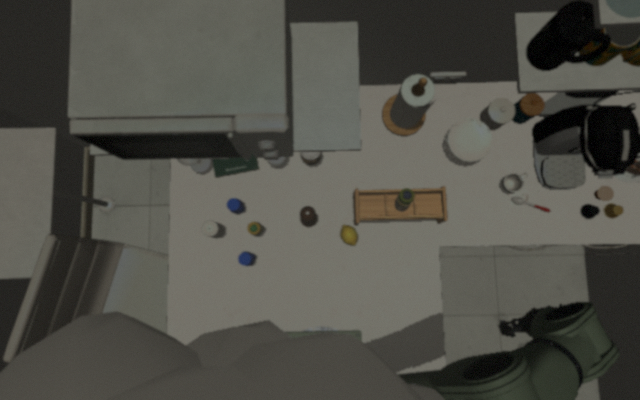

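View pics/side0.png

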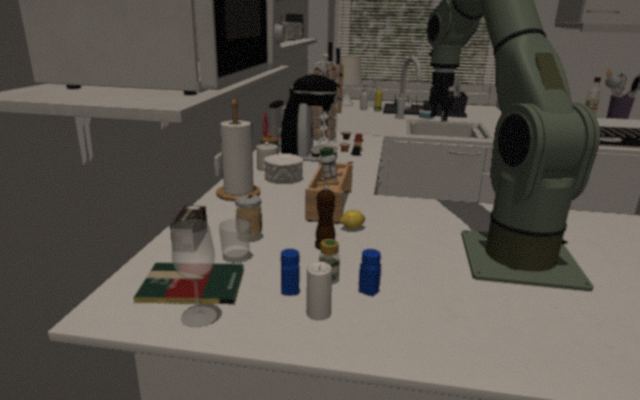

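The top view shows the mill at (307,216), the green-capped short jar at (256,229), the candle at (210,228), the lemon at (348,234), the rack around (400,205) and blue look-alikes at (235,205) and (247,258). The side view shows the mill at (325,218), the short jar at (329,262) and the candle at (319,291).

```bash
python3 - <<'E'
from h import *
t=cam("top");s=cam("side")
for n,a,b in(("mill",(307,216),(325,218)),("short",(255.5,229),(329,262)),("candle",(210,229),(319,291)),("tall",(404,200),(328,163))):
    r=[ray(t,a),ray(s,b)];X=tri(r);print(n,X.round(3),[round(float(np.linalg.norm(np.cross(X-p,d))),4) for p,d in r])
print("lemon",onz(t,(348,235),.028).round(3))
im=cv2.imread("pics/top0.png")
hsv=cv2.cvtColor(im,cv2.COLOR_BGR2HSV)
print([hsv[y,x].tolist() for y,x in((205,370),(195,430),(240,400),(213,430))])
m=((hsv[...,1]>80)&(hsv[...,0]>5)&(hsv[...,0]<22)).astype(np.uint8)
m[:,:350]=0;m[:,455:]=0;m[:180]=0;m[230:]=0
ys,xs=np.where(m);rc=cv2.minAreaRect(np.c_[xs,ys].astype(np.float32));print(rc)
for c in cv2.boxPoints(rc):print(c,onz(t,c,.09).round(3))
big=cv2.resize(im[140:270,190:460],None,fx=2.9,fy=2.9,interpolation=cv2.INTER_CUBIC);big=cv2.convertScaleAbs(big,alpha=1.7)
cv2.imwrite("pics/topcrop.png",big)
E
```

```text
mill [0.5   0.032 0.08 ] [0.0018, 0.0018]
short [0.464 0.202 0.045] [0.0016, 0.0016]
candle [0.464 0.346 0.056] [0.0, 0.0]
tall [ 0.538 -0.268  0.139] [0.0018, 0.0018]
lemon [ 0.437 -0.1    0.028]
[[16, 118, 110], [16, 113, 113], [27, 20, 116], [16, 112, 109]]
((400.0102844238281, 204.9416046142578), (33.92106246948242, 91.7193832397461), 88.66777801513672)
[353.76868 189.05188] [ 0.58  -0.119  0.09 ]
[445.46326 186.91943] [ 0.581 -0.411  0.09 ]
[446.2519  220.83133] [ 0.473 -0.407  0.09 ]
[354.5573  222.96378] [ 0.472 -0.118  0.09 ]
```

View pics/topcrop.png

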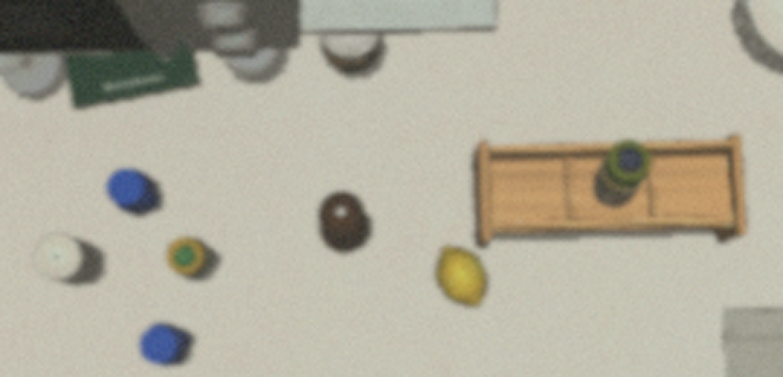

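The crop shows the rack spanning about (475–745, 140–245), nearly square to the world, with the tall jar at (628,160). The lemon at (461,275) sits just off the rack's left front corner.

```bash
python3 - <<'E'
from h import *
s=manip.get_state();m=cam("wrist");T=R.from_quat(s['orientation'])
print(T.inv().apply(m[2]-s['eef_pos']).round(4),(T.inv()*m[3]).as_matrix().round(3).tolist(),m[0].tolist(),s['ft_force'],s['q'])
E
```

```text
[ 0.0849  0.0002 -0.1425] [[-0.0, -0.946, -0.325], [1.0, -0.0, 0.0], [-0.0, -0.325, 0.946]] [[348.5991175664189, 0.0, 315.4504456012585], [0.0, 348.5991175664189, 196.23566389116448], [0.0, 0.0, 1.0]] [-0.50364932  0.23073343  0.14486892] [ 1.18032426  0.70650791 -0.02759486  1.48460732  0.02202829  0.95087903
 -0.07550257]
```

Request:
servo_tool([
  [0,0,-0.04,0,0,6.66,0.085],
  [0,0,-0.04,0,0,6.66,0.085],
  [0,0,-0.04,0,0,6.66,0.085],
  [0.02,-0.04,0,0,0,0,0.085],
  [0.03,-0.04,0,0,0,0,0.085],
], squeeze=30)

```text
time_s: 1.2
eef_pos: [0.246, -0.46, 0.352]
orientation: [1.0, -0.002, 0.0, 0.001]
ft_force: [2.2, -0.8, -1.3]
finger_gap: 0.0855
gripper_force: 0.0
```

Request:
servo_tool([
  [0.035,-0.04,0,0,0,0,0.085],
  [0.035,-0.04,0,0,0,0,0.085],
  [0.035,-0.04,0,0,0,0,0.085],
  [0.035,-0.04,0,0,0,0,0.085],
  [0.035,-0.04,0,0,0,0,0.085],
])

```text
time_s: 1.7
eef_pos: [0.4121, -0.2704, 0.3515]
orientation: [1.0, -0.0, 0.0, 0.0]
ft_force: [1.0, -0.4, 0.4]
finger_gap: 0.0848
gripper_force: 0.0
```

Request:
servo_tool([
  [0,0,0,0,0,0,0.085],
])

```text
time_s: 1.8
eef_pos: [0.415, -0.2669, 0.3511]
orientation: [1.0, 0.004, 0.001, -0.001]
ft_force: [-1.1, -1.6, 0.4]
finger_gap: 0.0851
gripper_force: 0.0
```

```bash
python3 - <<'E'
from h import *
m=cam("wrist");im=save("wrist","pics/w1.png");import pickle;pickle.dump((m[0],m[1],m[2],m[3].as_quat()),open("w1.pkl","wb"))
s=manip.get_state();print(s['time_s'],s['eef_pos'],s['orientation'],s['q'])
o=np.array([.527,-.263,.085]);Rs=R.from_euler('y',10,degrees=True)
pts={(x,y):o+Rs.apply([x/1000,y/1000,0]) for x in(-35,35) for y in(-135,-45,45,135)}
for k,v in pts.items():
    u=proj(m,v)[0];print(k,u.round(1))
    cv2.circle(im,tuple(u.round().astype(int).tolist()),2,(255,0,0),-1)
im=cv2.convertScaleAbs(im,alpha=1.5)
cv2.imwrite("pics/w1m.png",cv2.resize(im[...,::-1],None,fx=1.25,fy=1.25))
E
```

```text
1.85 [ 0.41287506 -0.26977349  0.35118961] [ 9.99996579e-01  2.57939401e-03  1.66579665e-04 -4.00406756e-04] [ 0.47256542  0.45562075  0.07129596  1.54752456 -0.03545144  1.13981563
 -1.01420882]
(-35, -135) [433.9  86.7]
(-35, -45) [353.7  85.1]
(-35, 45) [272.6  84.4]
(-35, 135) [192.5  84.6]
(35, -135) [436.3  22.1]
(35, -45) [354.9  19.9]
(35, 45) [272.4  19.2]
(35, 135) [191.1  20.1]
```

View pics/w1m.png

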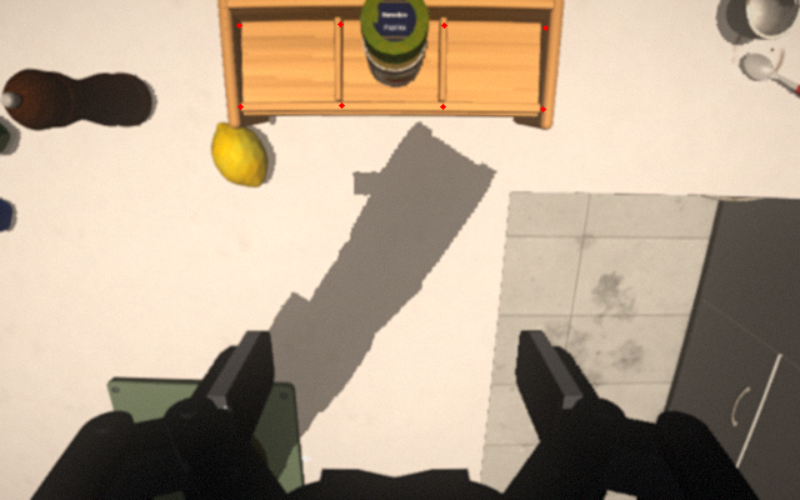

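The wrist view (1.25x zoom) shows the predicted shelf corners (red dots) within about 2 px of the real bays. The dividers are at columns 337 and 443, the lip at row ~105, the lemon at (240,153) and the mill lying along (10–150,98) by perspective.

```bash
python3 - <<'E'
import pickle
from h import *
K,D,p,q=pickle.load(open("w1.pkl","rb"));m=(K,D,p,R.from_quat(q))
im=cv2.imread("pics/w1.png").astype(float).mean(2)
for a,b in((200,260),(370,425)): 
    print("col",a, "rows0-105",im[0:36,a:b].mean(1).round().astype(int).tolist(),im[74:104,a:b].mean(1).round().astype(int).tolist())
print("row30-75 cols",[(c,int(v)) for c,v in enumerate(im[30:75].mean(0).round()) if c in range(174,202) or c in range(262,284) or c in range(346,366) or c in range(424,452)])
o=np.array([.527,-.2617,.085]);Rs=R.from_euler('y',10,degrees=True)
for n,X in dict(front_floor=(-35,90,0),lipback=(-35,90,8),lipfront=(-41,90,8),rear=(35,90,0),railtop=(35,90,35),d1a=(0,48,12),d1b=(0,42,12),d2a=(0,-42,12),d2b=(0,-48,12),lc=(0,132,0),rc=(0,-132,0),lc15=(0,132,20),lco=(0,144,20),rco=(0,-144,20)).items():
    print(n,proj(m,o+Rs.apply(np.array(X)/1e3))[0].round(1))
# mill base/knob
t=cam("top")
E
```

```text
col 200 rows0-105 [111, 112, 113, 107, 91, 66, 48, 43, 44, 43, 42, 40, 40, 40, 41, 45, 64, 90, 106, 110, 111, 113, 113, 114, 113, 113, 112, 111, 107, 102, 100, 101, 102, 104, 104, 104] [119, 118, 119, 120, 122, 122, 116, 105, 106, 114, 118, 121, 117, 104, 83, 85, 96, 85, 86, 110, 120, 120, 120, 124, 132, 142, 150, 151, 149, 146]
col 370 rows0-105 [111, 112, 114, 112, 100, 79, 54, 42, 41, 42, 43, 42, 42, 42, 41, 40, 50, 73, 96, 108, 113, 115, 115, 115, 114, 114, 113, 113, 112, 112, 112, 113, 112, 110, 108, 107] [120, 120, 120, 120, 121, 121, 120, 116, 114, 117, 122, 122, 123, 120, 103, 83, 89, 95, 83, 94, 119, 127, 127, 128, 131, 138, 146, 153, 155, 156]
row30-75 cols [(174, 152), (175, 151), (176, 146), (177, 135), (178, 121), (179, 110), (180, 104), (181, 104), (182, 105), (183, 105), (184, 101), (185, 93), (186, 83), (187, 69), (188, 57), (189, 46), (190, 41), (191, 38), (192, 44), (193, 70), (194, 100), (195, 113), (196, 114), (197, 114), (198, 114), (199, 114), (200, 114), (201, 114), (262, 113), (263, 113), (264, 113), (265, 113), (266, 109), (267, 101), (268, 101), (269, 108), 
[... 301 characters left out ...]
03), (358, 111), (359, 116), (360, 116), (361, 116), (362, 116), (363, 116), (364, 116), (365, 116), (424, 117), (425, 117), (426, 117), (427, 117), (428, 118), (429, 118), (430, 109), (431, 86), (432, 57), (433, 45), (434, 45), (435, 51), (436, 59), (437, 71), (438, 84), (439, 96), (440, 103), (441, 107), (442, 107), (443, 104), (444, 103), (445, 108), (446, 119), (447, 131), (448, 143), (449, 150), (450, 152), (451, 152)]
front_floor [231.1  84.4]
lipback [229.4  83.2]
lipfront [229.5  88.8]
rear [230.3  19.4]
railtop [222.    7.6]
d1a [267.1  49.1]
d1b [272.7  49.1]
d2a [351.5  49.7]
d2b [357.1  49.8]
lc [193.2  52.5]
rc [431.4  54.4]
lc15 [186.7  47.8]
lco [175.6  48. ]
rco [448.6  50.2]
```

Request:
servo_tool([
  [0.005,-0.045,0,0,0,0,0.085],
  [0.005,-0.05,0,0,0,0,0.085],
  [0.005,-0.05,0,0,0,0,0.085],
  [0.005,-0.05,0,0,0,0,0.085],
  [0.005,-0.05,0,0,0,0,0.085],
])

```text
time_s: 2.35
eef_pos: [0.4357, -0.0272, 0.3516]
orientation: [1.0, -0.001, 0.0, 0.0]
ft_force: [1.8, -0.6, -0.3]
finger_gap: 0.0848
gripper_force: 0.0
```

Request:
servo_tool([
  [0,-0.04,0,0,0,0,0.085],
  [0,0,0,0,0,0,0.085],
  [0,0,0,0,0,0,0.085],
])

```text
time_s: 2.65
eef_pos: [0.436, 0.0115, 0.3514]
orientation: [1.0, 0.0, 0.0, 0.0]
ft_force: [0.1, -0.6, -0.6]
finger_gap: 0.0853
gripper_force: 0.0
```

```bash
python3 - <<'E'
from h import *
m=cam("wrist");im=save("wrist","pics/w2.png");import pickle;pickle.dump((m[0],m[1],m[2],m[3].as_quat()),open("w2.pkl","wb"))
for i in range(2):
    for n in("pepper_mill","short_jar","candle"):
        print(n,[(np.round(d["at"]).tolist(),round(d["score"],2)) for d in viewer.look_for("wrist",n)][:4])
    s=manip.get_state();print(s['time_s'],s['eef_pos'],R.from_quat(s['orientation']).as_rotvec(),s['q'].round(3))
for X in((.5,.032,.17),(.5,.032,0),(.464,.202,.096),(.464,.202,0)):print(X,proj(m,X).round(1))
im=cv2.convertScaleAbs(im,alpha=1.5)
cv2.imwrite("pics/w2m.png",cv2.resize(im[...,::-1],None,fx=1.25,fy=1.25))
E
```

```text
pepper_mill [([296.0, 93.0], 0.66)]
short_jar [([105.0, 62.0], 0.86), ([150.0, 195.0], 0.71), ([163.0, 121.0], 0.61)]
candle [([58.0, 126.0], 0.87), ([498.0, 74.0], 0.48), ([297.0, 95.0], 0.33)]
2.85 [0.43601374 0.01057509 0.35135466] [ 3.14143287e+00 -3.33345442e-03  7.60937426e-05] [-0.114  0.356  0.025  1.723 -0.01   1.063 -1.659]
pepper_mill [([296.0, 93.0], 0.66)]
short_jar [([105.0, 62.0], 0.86), ([150.0, 195.0], 0.71), ([163.0, 121.0], 0.61)]
candle [([58.0, 126.0], 0.87), ([498.0, 74.0], 0.48), ([297.0, 95.0], 0.33)]
3.0 [0.43601332 0.01114724 0.35131868] [ 3.14158450e+00 -1.81294718e-03 -6.21726458e-05] [-0.115  0.356  0.024  1.723 -0.01   1.063 -1.659]
(0.5, 0.032, 0.17) [[292.7 101.4]]
(0.5, 0.032, 0) [[300.4  93.2]]
(0.464, 0.202, 0.096) [[150.5 130.7]]
(0.464, 0.202, 0) [[180.6 120.6]]
```

View pics/w2m.png

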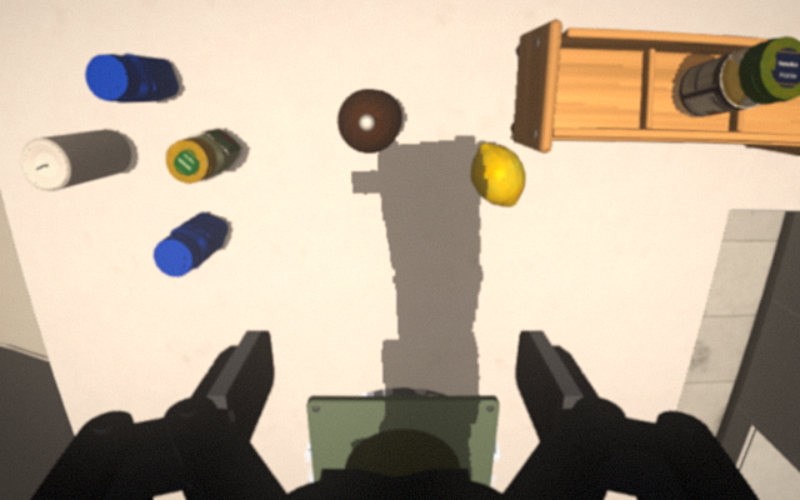

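The wrist view shows the mill's knob at (367,122), the short jar's green and ochre cap at (187,160), the candle top at (43,168), the blue look-alike caps at (107,77) and (176,256), and the lemon at (498,173).

```bash
python3 - <<'E'
import pickle
from h import *
K,D,p,q=pickle.load(open("w2.pkl","rb"));m=(K,D,p,R.from_quat(q))
for n,c,z in(("knob",(367,122),.168),("short",(187,160),.096),("candle",(43,168),.115),("blueA",(107,77),.096),("blueB",(176,256),.096),("lemon",(498,173),.04)):
    print(n,onz(m,np.array(c)/1.25,z).round(4))
im=cv2.imread("pics/w2.png")[90:155,120:205]
# rectified top-down views: table plane z=.03 and cap plane .096 about the jar
src=cv2.imread("pics/w2.png");out=[]
for z in(.002,.096):
    c=onz(m,np.array((187,160))/1.25,.096)[:2]
    g=np.array([[c[0]+.05-i*.00025,c[1]+.05-j*.00025,z] for i in range(400) for j in range(400)])
    uv=proj(m,g).astype(np.float32).reshape(400,400,2)
    out.append(cv2.remap(src,uv[...,0].copy(),uv[...,1].copy(),cv2.INTER_CUBIC))
cv2.imwrite("pics/rect.png",cv2.convertScaleAbs(np.hstack(out),alpha=1.5))
E
```

```text
knob [0.5033 0.0313 0.168 ]
short [0.4672 0.2026 0.096 ]
candle [0.4654 0.3331 0.115 ]
blueA [0.5424 0.2671 0.096 ]
blueB [0.3727 0.2282 0.096 ]
lemon [ 0.4449 -0.0973  0.04  ]
```

View pics/rect.png

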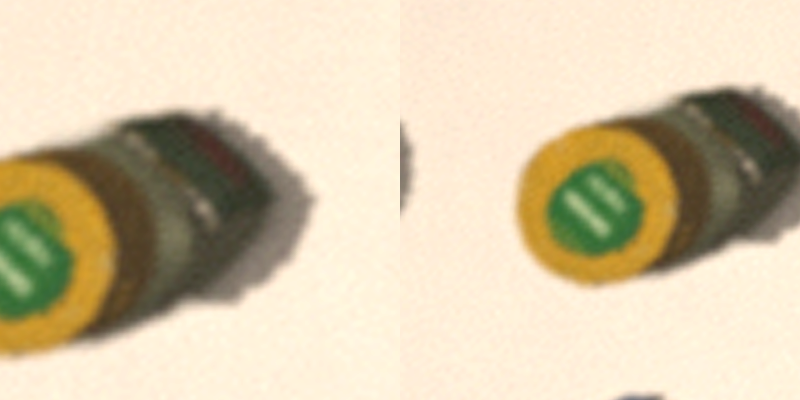

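The rectified views show a round cap centred on the jar, and a square body whose base edge runs at about 45° (from (185,110) to (270,195) in the left panel). First I'll grip the mill by its head.

Request:
servo_tool([
  [0.033,-0.01,0.02,0,0,0,0.085],
  [0.033,-0.01,0.03,0,0,0,0.085],
  [0,0,0.04,0,0,0,0.085],
  [0,0,0.04,0,0,0,0.085],
  [0,0,0.03,0,0,0,0.085],
])

```text
time_s: 3.5
eef_pos: [0.5015, 0.0314, 0.1892]
orientation: [1.0, -0.0, -0.001, 0.0]
ft_force: [1.1, -0.4, 0.7]
finger_gap: 0.0852
gripper_force: 0.0
```

Request:
servo_tool([
  [0,0,0.02,0,0,0,0.085],
  [0,0,0,0,0,0,0.085],
  [0,0,0,0,0,0,0.085],
])

```text
time_s: 3.8
eef_pos: [0.5022, 0.0316, 0.1719]
orientation: [1.0, -0.0, 0.0, -0.0]
ft_force: [-0.4, 0.3, 0.5]
finger_gap: 0.085
gripper_force: 0.0
```

```bash
python3 - <<'E'
from h import *
s=manip.get_state();print(s['eef_pos'],R.from_quat(s['orientation']).as_rotvec().round(4))
m=cam("wrist");im=save("wrist","pics/w3.png")
for z in(.135,.168): print(z,proj(m,(.5025,.0315,z)),proj(m,(s['eef_pos'][0],s['eef_pos'][1],z)))
im=cv2.convertScaleAbs(im,alpha=1.5)
cv2.imwrite("pics/w3m.png",im[...,::-1])
E
```

```text
[0.5022028  0.03161595 0.17188529] [-3.1415e+00  5.0000e-04 -1.0000e-04]
0.135 [[315.78306026 234.47178281]] [[315.57842825 234.94856543]]
0.168 [[315.86249309 264.04718231]] [[315.61982299 264.59308919]]
```

View pics/w3m.png

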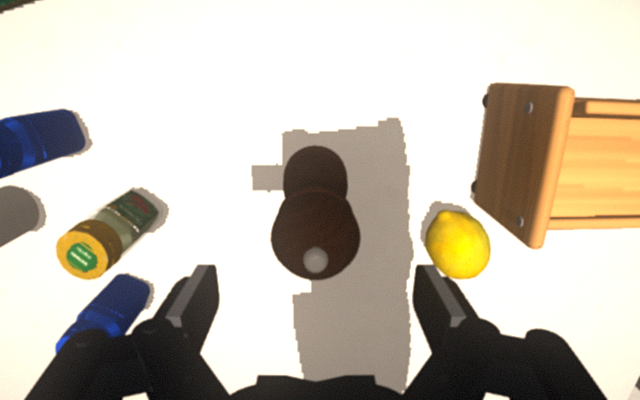

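The knob is at (316,260), centred between the fingers. I'll go down and close.

Request:
servo_tool([
  [0.001,0,0.03,0,0,0,0.085],
  [0,0,0.028,0,0,0,0.085],
  [0,0,0,0,0,0,0.085],
  [0,0,0,0,0,0,0.055],
  [0,0,0,0,0,0,0.04],
], squeeze=45)

```text
time_s: 4.35
eef_pos: [0.5038, 0.0318, 0.115]
orientation: [1.0, -0.0, 0.001, -0.0]
ft_force: [-0.1, -0.3, 0.7]
finger_gap: 0.0588
gripper_force: 0.0
```

Request:
servo_tool([
  [0,0,0,0,0,0,0.03],
  [0,0,0,0,0,0,0.03],
  [0,0,0,0,0,0,0.03],
  [0,0,0,0,0,0,0.03],
  [0,0,0,0,0,0,0.03],
])

```text
time_s: 4.85
eef_pos: [0.5039, 0.0319, 0.1151]
orientation: [1.0, -0.0, 0.002, -0.0]
ft_force: [-1.1, 0.7, 17.6]
finger_gap: 0.0472
gripper_force: 43.5
```

Request:
servo_tool([
  [0,0,-0.02,0,0,0,0.03],
  [-0.015,0,-0.03,0,0,0,0.03],
  [-0.03,0,-0.04,0,0,0,0.03],
  [-0.035,0,-0.045,0,0,0,0.03],
  [-0.02,0.02,-0.045,0,0,0,0.03],
])

```text
time_s: 5.35
eef_pos: [0.4064, 0.0142, 0.2872]
orientation: [1.0, 0.001, 0.0, -0.0]
ft_force: [1.7, -0.2, -0.4]
finger_gap: 0.0467
gripper_force: 46.8
```

Request:
servo_tool([
  [0,0.04,-0.03,0,0,0,0.03],
  [0,0.04,-0.02,0,0,0,0.03],
  [0,0.04,0,0,0,0,0.03],
  [0,0.04,0,0,0,0,0.03],
  [0,0.02,0,0,0,0,0.03],
])

```text
time_s: 5.85
eef_pos: [0.4077, -0.17, 0.3361]
orientation: [1.0, -0.001, 0.001, 0.001]
ft_force: [0.1, 0.8, -1.5]
finger_gap: 0.0471
gripper_force: 46.9
```

Request:
servo_tool([
  [0,0,0,0,-5,0,0.03],
  [0,0,0,0,-5,0,0.03],
  [0.04,0,0.007,0,0,0,0.03],
  [0.04,0,0.007,0,0,0,0.03],
  [0.03,0,0.007,0,0,0,0.03],
])

```text
time_s: 6.35
eef_pos: [0.5148, -0.1666, 0.2953]
orientation: [0.996, 0.0, -0.087, -0.0]
ft_force: [-0.7, 1.1, -1.5]
finger_gap: 0.0473
gripper_force: 46.9
```

Request:
servo_tool([
  [0,0,0,0,0,0,0.03],
  [0,0,0,0,0,0,0.03],
])

```text
time_s: 6.55
eef_pos: [0.5129, -0.167, 0.2957]
orientation: [0.996, 0.0, -0.087, -0.0]
ft_force: [0.1, -0.2, -1.4]
finger_gap: 0.0472
gripper_force: 47.0
```

```bash
cat >> h.py <<'E'
def state():
    s=manip.get_state();T=R.from_quat(s['orientation']);return s,np.array(s['eef_pos']),T
o=np.array([.528,-.2615,.085]);Rs=R.from_euler('y',10,degrees=True)
E
python3 - <<'E'
from h import *
s,p,T=state();print(s['time_s'],p.round(4),T.as_matrix().round(3).tolist())
m=cam("wrist");im=save("wrist","pics/w4.png")
for n,X in dict(lipback=(-35,90,8),rear=(35,90,0),railtop=(35,90,35),railfar=(41,90,35)).items():print(n,proj(m,o+Rs.apply(np.array(X)/1e3))[0].round(1))
for y in(132,45,-45,-132):print(y,proj(m,o+Rs.apply(np.array([0,y,12])/1e3))[0].round(1))
tgt=o+Rs.apply([0,.09,.115]);print("tool shift to seat",T.inv().apply(tgt-p).round(4))
Tg=Rs*R.from_euler('x',180,degrees=True);print("turn",np.degrees((T.inv()*Tg).as_rotvec()).round(2))
sd=save("side","pics/s4.png")
im=cv2.convertScaleAbs(im,alpha=1.3)[...,::-1]
sd=cv2.convertScaleAbs(cv2.resize(sd[120:245,260:460],(640,400),interpolation=cv2.INTER_CUBIC),alpha=1.5)[...,::-1]
cv2.imwrite("pics/w4m.png",cv2.resize(np.vstack([im[:300],sd]),(548,600)))
E
```

```text
6.55 [ 0.5129 -0.167   0.2957] [[0.985, 0.0, -0.174], [0.0, -1.0, -0.0], [-0.174, -0.0, -0.985]]
lipback [320.1 149.9]
rear [320.3  75.7]
railtop [320.8  75.5]
railfar [320.8  68.2]
132 [275.9 114.3]
45 [367.8 114.4]
-45 [461.1 115.4]
-132 [546.5 117.2]
tool shift to seat [0.0514 0.0045 0.0898]
turn [0.   0.01 0.01]
```

View pics/w4m.png

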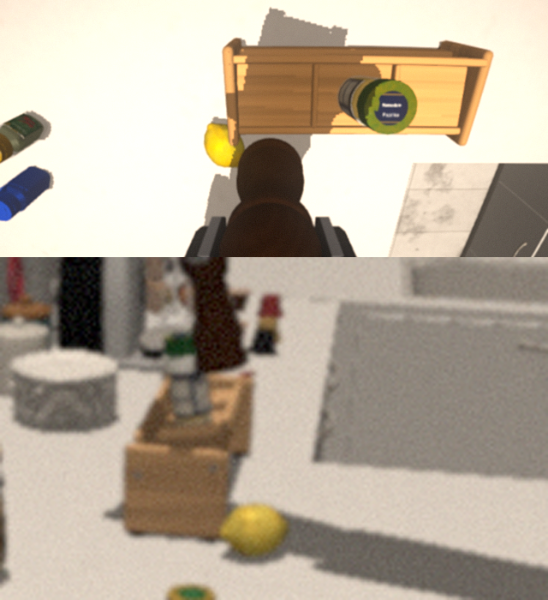

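Composite view: the mill is held leaning with the shelf, its left bay is clear ahead, and the lemon and tall jar are untouched.

```bash
python3 - <<'E'
from h import *
im=cv2.imread("pics/w4.png").astype(float).mean(2)
print(list(zip(range(44,90),im[44:90,300:350].mean(1).astype(int))))
print(list(zip(range(138,170),im[138:170,325:360].mean(1).astype(int))))
print(list(zip(range(262,290),im[85:105,262:290].mean(0).astype(int))))
print(list(zip(range(355,380),im[85:105,355:380].mean(0).astype(int))))
print(list(zip(range(525,560),im[95:130,525:560].mean(0).astype(int))))
E
```

```text
[(44, np.int64(115)), (45, np.int64(115)), (46, np.int64(114)), (47, np.int64(114)), (48, np.int64(112)), (49, np.int64(110)), (50, np.int64(110)), (51, np.int64(110)), (52, np.int64(108)), (53, np.int64(96)), (54, np.int64(78)), (55, np.int64(70)), (56, np.int64(72)), (57, np.int64(78)), (58, np.int64(83)), (59, np.int64(84)), (60, np.int64(84)), (61, np.int64(84)), (62, np.int64(84)), (63, np.int64(82)), (64, np.int64(81)), (65, np.int64(82)), (66, np.int64(85)), (67, np.int64(86)), (68, np.int64(86)), (69, np.int64(86)), (70, np.int64(85)), (71, np.int64(83)), (72, np.int64(76)), (73, np.int64(69)), (74, np.int64(70)), (75, np.int64(78)), (76, np.int64(82)), (77, np.int64(83)), (78, np.int64(84)), (79, np.int64(84)), (80, np.int64(85)), (81, np.int64(85)), (82, np.int64(84)), (83, np.int64(83)), (84, np.int64(84)), (85, np.int64(83)), (86, np.int64(81)), (87, np.int64(78)), (88, np.int64(75)), (89, np.int64(74))]
[(138, np.int64(83)), (139, np.int64(82)), (140, np.int64(82)), (141, np.int64(82)), (142, np.int64(83)), (143, np.int64(85)), (144, np.int64(86)), (145, np.int64(85)), (
[... 1706 characters left out ...]
(157)), (528, np.int64(156)), (529, np.int64(156)), (530, np.int64(156)), (531, np.int64(157)), (532, np.int64(156)), (533, np.int64(156)), (534, np.int64(157)), (535, np.int64(156)), (536, np.int64(155)), (537, np.int64(150)), (538, np.int64(137)), (539, np.int64(121)), (540, np.int64(104)), (541, np.int64(88)), (542, np.int64(73)), (543, np.int64(64)), (544, np.int64(62)), (545, np.int64(63)), (546, np.int64(65)), (547, np.int64(68)), (548, np.int64(73)), (549, np.int64(79)), (550, np.int64(86)), (551, np.int64(93)), (552, np.int64(101)), (553, np.int64(109)), (554, np.int64(117)), (555, np.int64(124)), (556, np.int64(130)), (557, np.int64(138)), (558, np.int64(146)), (559, np.int64(152))]
```

Request:
servo_tool([
  [0.027,0.0025,0.015,0,0,0,0.03],
  [0.026,0.002,0.02,0,0,0,0.03],
  [0,0,0.025,0,0,0,0.03],
  [0,0,0.01,0,0,0,0.03],
  [0,0,0,0,0,0,0.03],
])

```text
time_s: 7.15
eef_pos: [0.5524, -0.1716, 0.2175]
orientation: [0.996, -0.0, -0.088, -0.0]
ft_force: [-0.2, -0.0, -0.5]
finger_gap: 0.0471
gripper_force: 47.0
```

```bash
sed -i 's/o=np.array(\[.528/o=np.array([.530/' h.py; python3 - <<'E'
from h import *
s,p,T=state();print(p.round(4),s['ft_force'].round(1))
print("tool shift to seat",T.inv().apply(o+Rs.apply([0,.09,.115])-p).round(4))
E
```

```text
[ 0.5524 -0.1716  0.2175] [-0.2 -0.  -0.5]
tool shift to seat [ 0.0009 -0.0001  0.0193]
```

Request:
servo_tool([
  [0.001,0,0.006,0,0,0,0.03],
  [0,0,0.005,0,0,0,0.03],
  [0,0,0.003,0,0,0,0.03],
  [0,0,0,0,0,0,0.03],
])

```text
time_s: 7.55
eef_pos: [0.5517, -0.1715, 0.2032]
orientation: [0.996, 0.0, -0.087, -0.0]
ft_force: [-0.6, -0.1, -1.5]
finger_gap: 0.047
gripper_force: 47.0
```

Request:
servo_tool([
  [0,0,0.002,0,0,0,0.03],
  [0,0,0,0,0,0,0.03],
])

```text
time_s: 7.75
eef_pos: [0.5514, -0.1715, 0.2012]
orientation: [0.996, 0.0, -0.087, -0.0]
ft_force: [-0.1, -0.2, -1.6]
finger_gap: 0.0472
gripper_force: 47.0
```

Request:
servo_tool([
  [0,0,0.0015,0,0,0,0.03],
  [0,0,0,0,0,0,0.03],
])

```text
time_s: 7.95
eef_pos: [0.5511, -0.1715, 0.1996]
orientation: [0.996, 0.0, -0.087, -0.0]
ft_force: [0.7, 0.5, -1.0]
finger_gap: 0.0469
gripper_force: 47.0
```

Request:
servo_tool([
  [0,0,0.001,0,0,0,0.03],
  [0,0,0,0,0,0,0.03],
])

```text
time_s: 8.15
eef_pos: [0.5509, -0.1715, 0.1987]
orientation: [0.996, 0.0, -0.087, -0.0]
ft_force: [0.3, 0.5, -1.8]
finger_gap: 0.0469
gripper_force: 47.0
```

Request:
servo_tool([
  [0,0,0.0005,0,0,0,0.03],
  [0,0,0,0,0,0,0.03],
])

```text
time_s: 8.35
eef_pos: [0.551, -0.1715, 0.1983]
orientation: [0.996, 0.0, -0.087, -0.0]
ft_force: [-0.7, -0.1, -1.4]
finger_gap: 0.047
gripper_force: 47.0
```

Request:
servo_tool([
  [0,0,0.001,0,0,0,0.03],
  [0,0,0,0,0,0,0.03],
])

```text
time_s: 8.55
eef_pos: [0.5515, -0.1715, 0.198]
orientation: [0.996, 0.0, -0.086, 0.0]
ft_force: [2.0, 0.8, 9.0]
finger_gap: 0.0469
gripper_force: 47.7
```

Request:
servo_tool([
  [0,0,0.001,0,0,0,0.03],
  [0,0,0,0,0,0,0.03],
])

```text
time_s: 8.75
eef_pos: [0.5517, -0.1716, 0.1978]
orientation: [0.996, 0.0, -0.085, 0.0]
ft_force: [2.7, 1.2, 19.6]
finger_gap: 0.047
gripper_force: 48.6
```

Request:
servo_tool([
  [0,0,-0.001,0,0,0,0.03],
  [0,0,0,0,0,0,0.03],
], squeeze=20)

```text
time_s: 8.95
eef_pos: [0.5514, -0.1715, 0.198]
orientation: [0.996, 0.0, -0.086, 0.0]
ft_force: [3.2, 1.6, 9.2]
finger_gap: 0.0468
gripper_force: 47.8
```

Request:
servo_tool([
  [0,0,0,0,0,0,0.05],
  [0,0,0,0,0,0,0.054],
  [0,0,0,0,0,0,0.062],
  [0,0,0,0,0,0,0.07],
  [0,0,0,0,0,0,0.08],
])

```text
time_s: 9.45
eef_pos: [0.5507, -0.1715, 0.1972]
orientation: [0.996, 0.0, -0.087, -0.0]
ft_force: [-0.7, 0.0, 0.1]
finger_gap: 0.0798
gripper_force: 0.0
```

Request:
servo_tool([
  [0,0,0,0,0,0,0.085],
  [0,0,0,0,0,0,0.085],
])

```text
time_s: 9.65
eef_pos: [0.5507, -0.1715, 0.1973]
orientation: [0.996, 0.0, -0.087, -0.0]
ft_force: [0.5, 0.0, -0.3]
finger_gap: 0.0849
gripper_force: 0.0
```

```bash
python3 - <<'E'
from h import *
save("side","pics/s5.png");save("wrist","pics/w5.png");m=cam("wrist")
print([(k,proj(m,o+Rs.apply([0,.09,k]))[0].round(1).tolist()) for k in(0,.135,.168)], viewer.look_for("side","pepper_mill")[:1])
sd=cv2.convertScaleAbs(cv2.resize(cv2.imread("pics/s5.png")[110:235,260:420],None,fx=4,fy=4,interpolation=cv2.INTER_CUBIC),alpha=1.5)
w=cv2.convertScaleAbs(cv2.imread("pics/w5.png"),alpha=1.5)
cv2.imwrite("pics/p5.png",cv2.resize(np.vstack([sd,w]),(427,600)))
E
```

```text
[(0, [315.6, 193.1]), (0.135, [315.8, 296.7]), (0.168, [315.9, 356.3])] [{'at': [323.6, 172.7], 'score': 0.55}]
```

View pics/p5.png

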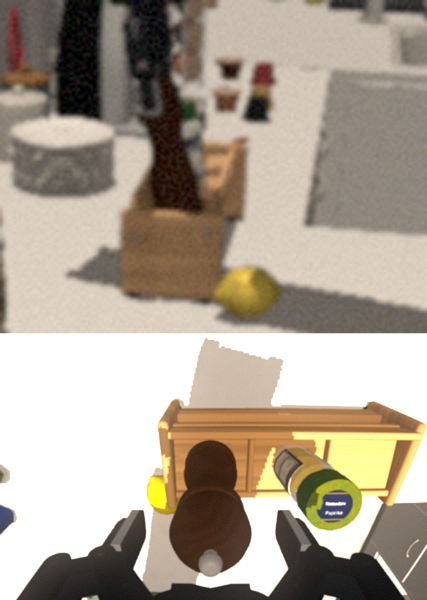

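Top panel: the mill stands in the left bay, leaning with the shelf. Bottom panel: the fingers are open and clear of it, with the knob at about (313,345) in the original picture. I'll retreat and check from above.

Request:
servo_tool([
  [0,0,-0.015,0,0,0,0.085],
  [0,0,-0.025,0,0,0,0.085],
  [0,0,-0.04,0,0,0,0.085],
  [-0.03,0,-0.03,0,0,0,0.085],
  [-0.04,0,-0.01,0,0,0,0.085],
])

```text
time_s: 10.3
eef_pos: [0.5031, -0.1714, 0.3292]
orientation: [0.996, 0.0, -0.086, 0.0]
ft_force: [1.1, -0.4, -0.2]
finger_gap: 0.0852
gripper_force: 0.0
```

Request:
servo_tool([
  [0,0,0,0,0,0,0.085],
  [0,0,0,0,0,0,0.085],
])

```text
time_s: 10.5
eef_pos: [0.5026, -0.1715, 0.3282]
orientation: [0.996, -0.0, -0.087, 0.0]
ft_force: [0.7, -0.0, -0.5]
finger_gap: 0.085
gripper_force: 0.0
```

```bash
python3 - <<'E'
from h import *
s,p,T=state();print(s['time_s'],p.round(4),s['ft_force'].round(1))
save("wrist","pics/w6.png");m=cam("wrist");t=cam("top");save("top","pics/t6.png")
im=cv2.imread("pics/w6.png")
g=cv2.cvtColor(im,cv2.COLOR_BGR2HSV)
for n,X in dict(base=(0,90,0),knob=(0,90,168),lipback=(-35,90,8),rear=(35,90,0),head=(0,90,135)).items():
    P=o+Rs.apply(np.array(X)/1e3);print(n,proj(m,P)[0].round(1),proj(t,P)[0].round(1))
a=np.linspace(0,2*np.pi,60)
for (h,r,c) in((0,29,(0,255,0)),(168,5,(0,0,255)),(135,24,(255,0,0))):
    P=o+Rs.apply(np.c_[r*np.cos(a),90+r*np.sin(a),0*a+h]/1e3)
    for k,mm in((0,m),(1,t)):
        if k==0: cv2.polylines(im,[proj(mm,P).round().astype(np.int32)],True,c,1)
x0,y0=proj(m,o+Rs.apply([0,.09,.08]))[0].astype(int)
x0=max(0,x0-110);y0=max(0,y0-110)
cv2.imwrite("pics/p6.png",cv2.convertScaleAbs(cv2.resize(im[y0:y0+220,x0:x0+260],None,fx=2.7,fy=2.7,interpolation=cv2.INTER_CUBIC),alpha=1.6))
print(x0,y0)
E
```

```text
10.5 [ 0.5026 -0.1715  0.3282] [ 0.7 -0.  -0.5]
base [315.7  93.5] [370.6 204.6]
knob [315.9 106.1] [376.6 188.1]
lipback [315.7 128.2] [371.5 214.5]
rear [315.7  58.2] [370.  194.1]
head [315.8 102.3] [375.3 191.6]
205 0
```

View pics/p6.png

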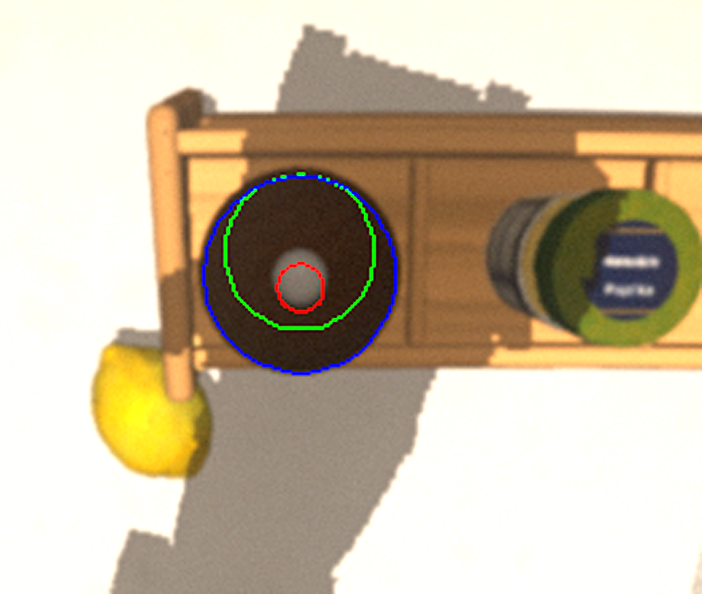

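The outlines of the base (green), head (blue) and knob (red) match the mill in the left bay, parallel to the shelf. The mill is about 2 mm nearer the rear and clear of the rail and dividers. Next I'll fit the jar's pose from the earlier pictures while travelling back.

```bash
cat > fit.py <<'E'
from h import *
from scipy.optimize import minimize
def mask(im,m,c,thr=60):
    hsv=cv2.cvtColor(im,cv2.COLOR_BGR2HSV)
    k=(((hsv[...,1]>thr)&(hsv[...,0]<100))|(im.max(2)<55)).astype(np.uint8)   # not blue
    roi=np.zeros_like(k);a=np.linspace(0,6.28,40)
    P=[proj(m,np.c_[c[0]+.045*np.cos(a),c[1]+.045*np.sin(a),0*a+z]) for z in(0,.096)]
    cv2.fillConvexPoly(roi,cv2.convexHull(np.vstack(P).astype(np.float32)).round().astype(np.int32),1)
    return k*roi
def model(m,x,y,yaw,shape,S=4):
    a=np.linspace(0,2*np.pi,48,endpoint=False)
    sq=.015*np.array([[1,1],[-1,1],[-1,-1],[1,-1]])
    rs=np.vstack([q+.006*np.c_[np.cos(a),np.sin(a)] for q in sq])@np.array([[np.cos(yaw),np.sin(yaw)],[-np.sin(yaw),np.cos(yaw)]])
    ci=.021*np.c_[np.cos(a),np.sin(a)]
    P=np.vstack([np.c_[rs+[x,y],np.full(len(rs),z)] for z in(0,.065)]+[np.c_[ci+[x,y],np.full(48,.096)]])
    h=cv2.convexHull((proj(m,P)*S).astype(np.float32)).round().astype(np.int32)
    o=np.zeros((shape[0]*S,shape[1]*S),np.uint8);cv2.fillConvexPoly(o,h,255)
    return cv2.resize(o,shape[::-1],interpolation=cv2.INTER_AREA)/255.
def fit(im,m,c,thr=60):
    k=mask(im,m,c,thr);best=[]
    for yaw in range(0,90,10):
        f=lambda v:np.abs(model(m,c[0]+v[0]/1e3,c[1]+v[1]/1e3,np.radians(yaw+v[2]*5),k.shape)-k).sum()
        r=minimize(f,[0,0,0],method='Nelder-Mead',options=dict(maxiter=60,initial_simplex=[[0,0,0],[3,0,0],[0,3,0],[0,0,1.5]]))
        best.append((round(r.fun,1),round(c[0]+r.x[0]/1e3,4),round(c[1]+r.x[1]/1e3,4),round(yaw+r.x[2]*5,1)))
    return int(k.sum()),sorted(best)[:4]
E
python3 - <<'E'
from fit import *
import pickle
K,D,p,q=pickle.load(open("w2.pkl","rb"));m=(K,D,p,R.from_quat(q))
for t in(50,70):print(fit(cv2.imread("pics/w2.png"),m,(.4672,.2026),t))
E
```

```text
(1936, [(np.float64(219.4), np.float64(0.4649), np.float64(0.2043), np.float64(23.0)), (np.float64(220.1), np.float64(0.4647), np.float64(0.2048), np.float64(22.9)), (np.float64(220.2), np.float64(0.4647), np.float64(0.2046), np.float64(111.7)), (np.float64(220.5), np.float64(0.4647), np.float64(0.2042), np.float64(21.6))])
(1685, [(np.float64(415.5), np.float64(0.4653), np.float64(0.2036), np.float64(18.7)), (np.float64(417.1), np.float64(0.465), np.float64(0.2037), np.float64(108.3)), (np.float64(417.8), np.float64(0.4652), np.float64(0.2039), np.float64(18.7)), (np.float64(418.6), np.float64(0.4653), np.float64(0.2041), np.float64(20.4))])
```

Request:
servo_tool([
  [-0.03,0,-0.02,0,5,0,0.085],
  [-0.03,-0.03,0,0,5,0,0.085],
  [0,-0.04,0,0,0,0,0.085],
  [0,-0.045,0,0,0,0,0.085],
  [0,-0.045,0,0,0,0,0.085],
])

```text
time_s: 11.1
eef_pos: [0.4503, -0.013, 0.3547]
orientation: [1.0, -0.0, -0.005, -0.0]
ft_force: [0.9, 0.3, 0.7]
finger_gap: 0.085
gripper_force: 0.0
```

Request:
servo_tool([
  [0,-0.045,0,0,0,0,0.085],
  [0,-0.045,0,0,0,0,0.085],
  [0,-0.045,0,0,0,0,0.085],
  [0,-0.045,0,0,0,0,0.085],
  [0,-0.03,0,0,0,0,0.085],
])

```text
time_s: 11.6
eef_pos: [0.4498, 0.1989, 0.3542]
orientation: [1.0, 0.001, -0.005, -0.0]
ft_force: [0.9, -1.1, 0.8]
finger_gap: 0.0849
gripper_force: 0.0
```

Request:
servo_tool([
  [0,0,0,0,0.5,0,0.085],
])

```text
time_s: 11.7
eef_pos: [0.4498, 0.1997, 0.3537]
orientation: [1.0, 0.003, -0.001, -0.0]
ft_force: [0.1, -0.9, -0.8]
finger_gap: 0.0848
gripper_force: 0.0
```

```bash
python3 - <<'E'
from fit import *
s,p,T=state();m=cam("wrist");im0=save("wrist","pics/w7.png");print(s['time_s'],p.round(4),T.as_rotvec().round(3),s['q'].round(2))
print([(np.round(d["at"]).tolist(),round(d["score"],2),onz(m,d["at"],.07).round(3).tolist()) for d in viewer.look_for("wrist","short_jar")])
src=cv2.imread("pics/w7.png");c=(.466,.203);N=320
g=np.array([[c[0]+.06-i*.00025,c[1]+.04-j*.00025,.001] for i in range(N) for j in range(N)])
uv=proj(m,g).astype(np.float32).reshape(N,N,2)
r=cv2.remap(src,uv[...,0].copy(),uv[...,1].copy(),cv2.INTER_CUBIC);cv2.imwrite("pics/rect7.png",r)
q=cv2.resize(r,(54,40),interpolation=cv2.INTER_AREA);hs=cv2.cvtColor(q,cv2.COLOR_BGR2HSV)
for i in range(40):print(''.join('s' if hs[i,j,1]>90 else '#' if hs[i,j,2]<70 else '+' if hs[i,j,2]<110 else '.' for j in range(54)))
L=cv2.createLineSegmentDetector().detect(cv2.cvtColor(r,cv2.COLOR_BGR2GRAY))[0][:,0]
for l in L:
    n=np.hypot(l[2]-l[0],l[3]-l[1])
    if n>45:print(l.round().astype(int).tolist(),round(n),round(float(np.degrees(np.arctan2(l[3]-l[1],l[2]-l[0]))%180),1))
E
```

```text
11.7 [0.4498 0.1997 0.3537] [-3.141 -0.009  0.004] [-0.48  0.45 -0.01  1.54  0.    1.15 -2.05]
[([256.0, 71.0], 0.68, [0.541, 0.269, 0.07]), ([290.0, 203.0], 0.62, [0.378, 0.232, 0.07]), ([312.0, 134.0], 0.61, [0.468, 0.204, 0.07])]
......................................................
......................................................
......................................................
......................................................
......................................................
......................................................
......................................................
......................................................
......................................................
......................................................
......................................................
......................................................
......................................................
......................................................
......................................................
..........................................
[... 691 characters left out ...]
sssssssssssssssssssssss##+++++++++++
...........++sssssssssssssssssssssssssss###+++++++++++
...........+sssssssssssssssssssssssssssss#++++++++++++
..........+ssssssssssssssssssssssssssssss#++++++++++++
.........+sssssssssssssssss#ssssssssssssss++++++++++++
.........+sssssssssssssss####sssssssssssss++++++++++++
........+ssssssssssssss######sssssssssssss++++++++++++
........+sssssssssssss########ssssssssssss++++++++++++
+++....++sssssssss#####s########ssssssssss++++++++++++
+++++++++sssssssss#######s#s#####ssssssssss+++++++++++
+++++++++ssssssss########s#s#####s#sssssss++++++++++++
+++++++++ssssssss###########ss###s#sssssss++++++++++++
[72, 213, 120, 171] 64 139.2
[227, 171, 292, 157] 66 167.9
```

Numeric check: the base shows as a diamond with rounded corners, so the yaw is about 45°. The cap is at (0.466, 0.2035).

Request:
servo_tool([
  [0.016,-0.004,0,0,0,-7.5,0.085],
  [0,0,0.02,0,0,-7.5,0.085],
  [0,0,0.03,0,0,-7.5,0.085],
  [0,0,0.03,0,0,-7.5,0.085],
  [0,0,0.03,0,0,-7.5,0.085],
])

```text
time_s: 12.3
eef_pos: [0.4664, 0.1982, 0.2438]
orientation: [0.946, 0.323, -0.0, -0.0]
ft_force: [1.4, -0.1, 0.2]
finger_gap: 0.0846
gripper_force: 0.0
```

Request:
servo_tool([
  [0,0,0.03,0,0,-7.5,0.085],
  [0,0,0.03,0,0,0,0.085],
  [0,0,0,0,0,0,0.085],
  [0,0,0,0,0,0,0.085],
])

```text
time_s: 12.7
eef_pos: [0.4664, 0.1988, 0.1856]
orientation: [0.924, 0.382, -0.0, 0.0]
ft_force: [0.0, 0.4, 0.4]
finger_gap: 0.0849
gripper_force: 0.0
```

```bash
python3 - <<'E'
from fit import *
s,p,T=state();m=cam("wrist");save("wrist","pics/w8.png");print(s['time_s'],p.round(4),T.as_matrix().round(3).tolist(),s['q'].round(2))
im=cv2.imread("pics/w8.png");hs=cv2.cvtColor(im,cv2.COLOR_BGR2HSV)
# cap = ochre/green saturated blob nearest to the prediction
pc=proj(m,(.466,.2035,.096))[0];print("pred",pc.round(1), "r px", round(.021*348/np.linalg.norm(m[2]-[.466,.2035,.096]),1))
k=((hs[...,1]>110)&(hs[...,0]>14)&(hs[...,0]<90)&(hs[...,2]>60)).astype(np.uint8)
k=cv2.morphologyEx(k,cv2.MORPH_CLOSE,np.ones((15,15)))
n,lab,st,ce=cv2.connectedComponentsWithStats(k)
for i in range(1,n):
    if st[i,4]>500:print(st[i].tolist(),ce[i].round(1),onz(m,ce[i],.096).round(4))
q=cv2.resize(im,(100,36),interpolation=cv2.INTER_AREA);h2=cv2.cvtColor(q,cv2.COLOR_BGR2HSV)
for i in range(36):print(''.join('B' if h2[i,j,1]>120 and h2[i,j,0]>100 and h2[i,j,0]<135 else 's' if h2[i,j,1]>100 and h2[i,j,2]>75 else '#' if h2[i,j,2]<60 else '+' if h2[i,j,2]<110 else '.' for j in range(100)))
E
```

```text
12.7 [0.4664 0.1988 0.1856] [[0.708, 0.706, -0.001], [0.706, -0.708, -0.0], [-0.001, -0.0, -1.0]] [-0.36  0.68 -0.2   1.79  0.19  0.7  -1.44]
pred [309.5 198.5] r px 29.7
[281, 163, 56, 61, 1775] [309.1 191.9] [0.4693 0.2071 0.096 ]
[549, 293, 65, 43, 946] [584.  312.9] [ 0.5574 -0.0352  0.096 ]
[597, 352, 43, 39, 618] [622.7 372.4] [ 0.5519 -0.1347  0.096 ]
..........................................................................++.......++++++++...++++++
................................................sBBB..............................+++++++++....+++++
.............................++...............BBBBBBBB...........................++++++++++........+
.............................+++++...........sBBBBBBBBB..........................++++++++++.........
..............................++++++.........BBBBBBBBBB..........................+++++++++++........
..............................++++++.........sBBBBBBBBs...........................+++++++++++.......
..............................+++++++..........BBBBBB..............................++++++...........
.............................+++
[... 2196 characters left out ...]
...............############....+++++++++++++++++++..........###########+.....+#############+..
...........######++#############.....+++++++++++++++++++..........+################################s
.........+#####################+....+++++++++++++++++++............#################################
........########################....++++++++++++++++++............+##############################+ss
.......##########################+.+++++++++++++++++++...........+#############################+sss#
.....+#############################++++####################.....#############################+ss####
....+###############+++#######################################+#############s++#####################
```

The jar's cap is at (309,193) and its base edge is square to the tool, so the 45° yaw is right. I'll go down and grip.

Request:
servo_tool([
  [0.005,-0.004,0.03,0,0,0,0.085],
  [0,0,0.04,0,0,0,0.085],
  [0,0,0.04,0,0,0,0.085],
  [0,0,0.03,0,0,0,0.085],
  [0,0,0.008,0,0,0,0.085],
])

```text
time_s: 13.25
eef_pos: [0.4666, 0.2055, 0.0359]
orientation: [0.924, 0.383, -0.001, 0.0]
ft_force: [0.1, 0.1, 0.5]
finger_gap: 0.0851
gripper_force: 0.0
```

Request:
servo_tool([
  [0,0,0,0,0,0,0.065],
  [0,0,0,0,0,0,0.055],
  [0,0,0,0,0,0,0.048],
  [0,0,0,0,0,0,0.044],
  [0,0,0,0,0,0,0.04],
], squeeze=30)

```text
time_s: 13.75
eef_pos: [0.4671, 0.2062, 0.0381]
orientation: [0.924, 0.383, 0.001, -0.0]
ft_force: [-1.0, 0.6, 9.7]
finger_gap: 0.0408
gripper_force: 19.9
```

Request:
servo_tool([
  [0,0,0,0,0,0,0.03],
  [0,0,0,0,0,0,0.03],
  [0,0,0,0,0,0,0.03],
], squeeze=40)

```text
time_s: 14.05
eef_pos: [0.4671, 0.2062, 0.0381]
orientation: [0.924, 0.383, 0.001, -0.0]
ft_force: [-3.0, 1.1, 14.7]
finger_gap: 0.0411
gripper_force: 28.6
```

```bash
python3 - <<'E'
from fit import *
s,p,T=state();m=cam("wrist");save("wrist","pics/w9.png");print(s['time_s'],p.round(4),s['ft_force'].round(1),s['moment'].round(2))
im=cv2.imread("pics/w9.png");hs=cv2.cvtColor(im,cv2.COLOR_BGR2HSV)
print("tcp axis at .096",proj(m,np.r_[p[:2],.096])[0].round(1))
k=((hs[...,1]>110)&(hs[...,0]>14)&(hs[...,0]<90)&(hs[...,2]>60)).astype(np.uint8)
k=cv2.morphologyEx(k,cv2.MORPH_CLOSE,np.ones((15,15)))
n,lab,st,ce=cv2.connectedComponentsWithStats(k)
for i in range(1,n):
    if st[i,4]>800:print(st[i].tolist(),ce[i].round(1),T.inv().apply(onz(m,ce[i],.096)-p).round(4))
E
```

```text
14.05 [0.4671 0.2062 0.0381] [-3.   1.1 14.7] [0.3  0.46 0.06]
tcp axis at .096 [313.7 363.3]
[257, 278, 117, 96, 6145] [316.8 327.8] [ 0.014   0.0009 -0.0579]
```

```bash
python3 - <<'E'
from fit import *
s,p,T=state();m=cam("wrist");a=np.linspace(0,6.28,90)
im=cv2.imread("pics/w9.png");hs=cv2.cvtColor(im,cv2.COLOR_BGR2HSV)
k=((hs[...,1]>110)&(hs[...,0]>14)&(hs[...,0]<90)&(hs[...,2]>60))
print([(r,*(np.where(k[r,240:400])[0][[0,-1]]+240).tolist(),int(k[r,240:400].sum())) for r in range(270,385,6) if k[r,240:400].any()])
for d in(0,.004,.008,.012):
  for z in(.096,.076):
    P=p+T.apply(np.c_[d+.021*np.cos(a),.021*np.sin(a),0*a]);P[:,2]=z;u=proj(m,P);print(d,z,u.min(0).round(1),u.max(0).round(1))
E
```

```text
[(282, 291, 342, 4), (288, 279, 352, 4), (294, 272, 338, 2), (300, 297, 334, 32), (306, 284, 286, 3), (312, 273, 314, 6), (318, 292, 364, 45), (324, 280, 369, 76), (330, 271, 361, 91), (336, 264, 366, 103), (342, 259, 370, 112), (348, 257, 373, 65), (354, 258, 372, 42), (360, 260, 371, 34), (366, 261, 370, 30), (372, 262, 369, 31)]
0 0.096 [247.  308.1] [380.7 410.1]
0 0.076 [256.7 272. ] [371.3 365.3]
0.004 0.096 [246.  296.6] [381.6 401.7]
0.004 0.076 [256.  261.8] [372.  357.4]
0.008 0.096 [245.  284.7] [382.6 393.1]
0.008 0.076 [255.3 251.3] [372.6 349.3]
0.012 0.096 [244.  272.4] [383.5 384.2]
0.012 0.076 [254.6 240.6] [373.3 341.1]
```

Request:
servo_tool([
  [0,0,-0.02,0,0,0,0.03],
  [0,0,-0.04,0,0,0,0.03],
  [0,0,-0.045,0,0,7.5,0.03],
  [0,0,-0.05,0,0,7.5,0.03],
  [0,0,-0.05,0,0,7.5,0.03],
])

```text
time_s: 14.6
eef_pos: [0.4662, 0.2056, 0.2446]
orientation: [0.981, 0.193, -0.0, -0.001]
ft_force: [0.1, 0.7, -2.2]
finger_gap: 0.0409
gripper_force: 33.5
```

Request:
servo_tool([
  [0,0,-0.04,0,0,7.5,0.03],
  [0,0,-0.04,0,0,7.5,0.03],
  [0,0,0,0,0,7.5,0.03],
  [-0.04,0.01,0,0,0,0,0.03],
  [-0.04,0.03,0,0,0,0,0.03],
])

```text
time_s: 15.1
eef_pos: [0.3853, 0.1666, 0.3218]
orientation: [1.0, 0.001, -0.0, -0.0]
ft_force: [1.6, -1.1, -1.7]
finger_gap: 0.0404
gripper_force: 33.5
```

Request:
servo_tool([
  [0,0.04,0,0,0,0,0.03],
  [0,0.045,0,0,0,0,0.03],
  [0,0.045,0,0,0,0,0.03],
  [0,0.045,0,0,0,0,0.03],
  [0,0.045,0,0,0,0,0.03],
])

```text
time_s: 15.6
eef_pos: [0.3863, -0.056, 0.3226]
orientation: [1.0, 0.0, 0.0, -0.0]
ft_force: [1.1, -0.1, -0.7]
finger_gap: 0.0407
gripper_force: 33.5
```

Request:
servo_tool([
  [0,0.045,0,0,0,0,0.03],
  [0,0.045,0,0,0,0,0.03],
  [0,0.045,0,0,0,0,0.03],
  [0,0.045,0,0,0,0,0.03],
  [0,0.045,0,0,0,0,0.03],
])

```text
time_s: 16.1
eef_pos: [0.3863, -0.2811, 0.3225]
orientation: [1.0, 0.0, 0.0, -0.0]
ft_force: [0.8, 0.1, -0.7]
finger_gap: 0.0406
gripper_force: 33.5
```

Request:
servo_tool([
  [0,0.04,0,0,-5,0,0.03],
  [0,0.025,0,0,-5,0,0.03],
  [0.03,0,0.01,0,0,0,0.03],
  [0.03,0,0.01,0,0,0,0.03],
  [0,0,0,0,0,0,0.03],
])

```text
time_s: 16.6
eef_pos: [0.4446, -0.3429, 0.2895]
orientation: [0.996, 0.002, -0.088, -0.001]
ft_force: [-0.4, 0.8, -0.9]
finger_gap: 0.0405
gripper_force: 33.6
```

```bash
python3 - <<'E'
from fit import *
s,p,T=state();print(s['time_s'],p.round(4),s['ft_force'].round(1),s['gripper_force'],s['q'].round(2))
m=cam("wrist");save("wrist","pics/w10.png")
im=cv2.imread("pics/w10.png").astype(float).mean(2)
for n,X in dict(front=(-35,-110,0),lipback=(-35,-110,8),rear=(35,-110,0),railtop=(35,-110,35),div=(10,-45,12),cheek=(10,-132,0)).items():print(n,proj(m,o+Rs.apply(np.array(X)/1e3))[0].round(1))
f=lambda X:proj(m,o+Rs.apply(np.array(X)/1e3))[0].round().astype(int)
r=f((35,-110,0));l=f((-35,-110,8));d=f((10,-45,12));c=f((10,-132,0))
sl=lambda a:a.round().astype(int).tolist()
print("rear from",r[1]-8,sl(im[max(0,r[1]-8):r[1]+8,r[0]-12:r[0]+12].mean(1)))
print("lip from",l[1]-9,sl(im[l[1]-9:l[1]+9,l[0]-12:l[0]+12].mean(1)))
print("div from",d[0]-10,sl(im[d[1]-8:d[1]+8,d[0]-10:d[0]+10].mean(0)))
print("cheek from",c[0]-10,sl(im[c[1]-8:c[1]+8,c[0]-10:c[0]+10].mean(0)))
Tg=Rs*R.from_euler('x',180,degrees=True);print("turn",np.degrees((T.inv()*Tg).as_rotvec()).round(2))
print("tool shift to seat",T.inv().apply(o+Rs.apply([0,-.09,.0381])-p).round(4))
E
```

```text
16.6 [ 0.4446 -0.3429  0.2895] [-0.4  0.8 -0.9] 33.560483451001346 [ 0.48  0.71  0.16  1.27 -0.01  1.31 -0.96]
front [348.   77.4]
lipback [348.8  77.5]
rear [350.2  -7.4]
railtop [354.5 -17.9]
div [272.9  21.6]
cheek [374.7  24.1]
rear from -15 [117]
lip from 68 [79, 79, 80, 79, 80, 79, 79, 78, 77, 76, 81, 83, 83, 82, 80, 79, 76, 71]
div from 263 [140, 140, 140, 140, 140, 139, 130, 118, 124, 136, 141, 138, 124, 96, 74, 98, 132, 142, 142, 142]
cheek from 365 [96, 103, 109, 111, 111, 111, 115, 119, 121, 105, 74, 54, 53, 63, 81, 100, 113, 121, 127, 131]
turn [-0.14  0.12  0.19]
tool shift to seat [0.1199 0.0093 0.1482]
```

Request:
servo_tool([
  [0.04,0.003,0.02,0,0,0,0.03],
  [0.04,0.003,0.02,0,0,0,0.03],
  [0.04,0.003,0.02,0,0,0,0.03],
  [0,0,0.03,0,0,0,0.03],
  [0,0,0.02,0,0,0,0.03],
])

```text
time_s: 17.15
eef_pos: [0.5409, -0.3533, 0.1611]
orientation: [0.996, 0.0, -0.088, -0.0]
ft_force: [-0.6, -0.5, -1.0]
finger_gap: 0.0405
gripper_force: 33.6
```

Request:
servo_tool([
  [0,0,0,0,0,0,0.03],
  [0,0,0,0,0,0,0.03],
])

```text
time_s: 17.35
eef_pos: [0.5415, -0.3537, 0.1643]
orientation: [0.996, -0.0, -0.087, 0.0]
ft_force: [0.3, -0.2, -0.7]
finger_gap: 0.0408
gripper_force: 33.6
```

```bash
python3 - <<'E'
from fit import *
s,p,T=state();print(s['time_s'],p.round(4),s['ft_force'].round(1))
Tg=Rs*R.from_euler('x',180,degrees=True);print("turn",np.degrees((T.inv()*Tg).as_rotvec()).round(2))
print("tool shift to seat",T.inv().apply(o+Rs.apply([0,-.09,.0381])-p).round(4))
E
```

```text
17.35 [ 0.5415 -0.3537  0.1643] [ 0.3 -0.2 -0.7]
turn [ 0.04 -0.03 -0.02]
tool shift to seat [ 0.0024 -0.0023  0.042 ]
```

Request:
servo_tool([
  [0.002,-0.002,0.015,0,0,0,0.03],
  [0,0,0.012,0,0,0,0.03],
  [0,0,0.006,0,0,0,0.03],
  [0,0,0.004,0,0,0,0.03],
  [0,0,0,0,0,0,0.03],
])

```text
time_s: 17.85
eef_pos: [0.5371, -0.3515, 0.1265]
orientation: [0.996, 0.0, -0.087, 0.0]
ft_force: [-0.3, 0.2, -0.7]
finger_gap: 0.0404
gripper_force: 33.6
```

Request:
servo_tool([
  [0,0,0.0015,0,0,0,0.03],
  [0,0,0,0,0,0,0.03],
])

```text
time_s: 18.05
eef_pos: [0.5369, -0.3514, 0.1247]
orientation: [0.996, 0.0, -0.087, 0.0]
ft_force: [0.4, -0.2, -1.9]
finger_gap: 0.0408
gripper_force: 33.6
```

Request:
servo_tool([
  [0,0,0.001,0,0,0,0.03],
  [0,0,0,0,0,0,0.03],
])

```text
time_s: 18.25
eef_pos: [0.5366, -0.3513, 0.1235]
orientation: [0.996, 0.0, -0.087, 0.0]
ft_force: [0.7, 0.2, -1.3]
finger_gap: 0.0407
gripper_force: 33.6
```

Request:
servo_tool([
  [0,0,0.001,0,0,0,0.03],
  [0,0,0,0,0,0,0.03],
])

```text
time_s: 18.45
eef_pos: [0.5366, -0.3513, 0.1227]
orientation: [0.996, 0.0, -0.087, 0.0]
ft_force: [-0.5, 0.5, 2.5]
finger_gap: 0.0408
gripper_force: 34.5
```

Request:
servo_tool([
  [0,0,0.0007,0,0,0,0.03],
  [0,0,0,0,0,0,0.03],
])

```text
time_s: 18.65
eef_pos: [0.5366, -0.3514, 0.1226]
orientation: [0.996, 0.0, -0.087, 0.0]
ft_force: [-0.7, 2.5, 14.2]
finger_gap: 0.0403
gripper_force: 35.5
```

Request:
servo_tool([
  [0,0,-0.0005,0,0,0,0.03],
  [0,0,0,0,0,0,0.03],
], squeeze=20)

```text
time_s: 18.85
eef_pos: [0.5366, -0.3514, 0.1227]
orientation: [0.996, 0.0, -0.087, 0.0]
ft_force: [0.4, -0.1, 6.2]
finger_gap: 0.0406
gripper_force: 34.6
```

Request:
servo_tool([
  [0,0,0,0,0,0,0.043],
  [0,0,0,0,0,0,0.047],
  [0,0,0,0,0,0,0.053],
  [0,0,0,0,0,0,0.06],
  [0,0,0,0,0,0,0.064],
])

```text
time_s: 19.35
eef_pos: [0.5363, -0.3513, 0.1222]
orientation: [0.996, 0.0, -0.088, -0.0]
ft_force: [-0.7, -0.1, 0.4]
finger_gap: 0.0639
gripper_force: 0.0
```

Request:
servo_tool([
  [0,0,0,0,0,0,0.064],
  [0,0,-0.01,0,0,0,0.064],
  [0,0,-0.015,0,0,0,0.064],
  [0,0,-0.025,0,0,0,0.064],
  [0,0,-0.04,0,0,0,0.064],
])

```text
time_s: 19.85
eef_pos: [0.5516, -0.3509, 0.2114]
orientation: [0.996, 0.0, -0.089, -0.001]
ft_force: [-0.4, -0.5, 0.2]
finger_gap: 0.0639
gripper_force: 0.0
```

Retreat farther and check the whole rack numerically with the wrist, top and side cameras.

Request:
servo_tool([
  [-0.01,0,-0.04,0,0,0,0.07],
  [-0.035,0,-0.03,0,0,0,0.07],
  [-0.04,0,-0.02,0,0,0,0.07],
  [-0.02,-0.03,0,0,0,0,0.07],
  [0,0,0,0,0,0,0.07],
])

```text
time_s: 20.35
eef_pos: [0.4624, -0.3188, 0.3201]
orientation: [0.996, 0.0, -0.087, -0.0]
ft_force: [0.6, -0.1, -0.5]
finger_gap: 0.0703
gripper_force: 0.0
```

Request:
servo_tool([
  [0,0,0,0,0,0,0.07],
  [0,0,0,0,0,0,0.07],
])

```text
time_s: 20.55
eef_pos: [0.4648, -0.3217, 0.3179]
orientation: [0.996, 0.0, -0.087, 0.0]
ft_force: [0.4, 1.1, 0.1]
finger_gap: 0.0696
gripper_force: 0.0
```

```bash
python3 - <<'E'
from fit import *
s,p,T=state();print(s['time_s'],p.round(4),s['ft_force'].round(1))
m=cam("wrist");save("wrist","pics/w11.png");save("top","pics/t11.png");save("side","pics/s11.png")
P=lambda x,y,z:o+Rs.apply([x/1e3,y/1e3,z/1e3])
C={"w":m,"t":cam("top"),"s":cam("side")}
for n,X in dict(jarcap=P(0,-90,96),jarmid=P(0,-90,48),knob=P(0,90,168),millmid=P(0,90,85),tall=P(0,0,106)).items():print(n,{k:proj(c,X)[0].round(1).tolist() for k,c in C.items()})
im=cv2.imread("pics/w11.png");hs=cv2.cvtColor(im,cv2.COLOR_BGR2HSV)
# yellow-ochre cap ring of the jar, and knob (grey blob within the mill)
u=proj(m,P(0,-90,96))[0].astype(int)
k=np.zeros(hs.shape[:2],np.uint8);x0,y0=max(0,u[0]-55),max(0,u[1]-55)
sub=hs[y0:u[1]+55,x0:u[0]+55];q=cv2.resize(sub,(64,36),interpolation=cv2.INTER_AREA);print(x0,y0,sub.shape)
for i in range(36):print(''.join('G' if 35<h<90 and a>70 else 'Y' if 18<=h<=35 and a>150 else 'w' if a>80 else '#' if v<70 else '.' for h,a,v in q[i].tolist()))
for c in("wrist","top","side"):
    for n in("short_jar","pepper_mill","tall_jar","lemon"):print(c,n,[(np.round(d["at"]).tolist(),round(d["score"],2)) for d in viewer.look_for(c,n)][:4])
E
```

```text
20.55 [ 0.4648 -0.3217  0.3179] [0.4 1.1 0.1]
jarcap {'w': [357.4, 48.6], 't': [434.2, 194.4], 's': [330.1, 143.9]}
jarmid {'w': [350.9, 53.1], 't': [430.6, 199.1], 's': [332.1, 158.1]}
knob {'w': [38.6, 46.3], 't': [376.6, 188.1], 's': [317.6, 134.7]}
millmid {'w': [117.6, 53.5], 't': [373.5, 196.7], 's': [321.8, 162.4]}
tall {'w': [227.6, 48.1], 't': [404.6, 194.0], 's': [325.5, 147.8]}
302 0 (103, 110, 3)
wwwwwwwwwwwwwwwwwwwww....wwwwwwwwwwwwwwwwww.wwwwwwwwwwwwwwwwwww.
wwwwwwwwwwwwwwwwwwwwwwwwwwwwwwwwwwwwwwwwwwwwwwwwwwwwwwwwwwwwwww.
wwwwwwwwwwwwwwwwwwwwwwwwwwwwwwwwwwwwwwwwwwwwwwwwwwwwwwwwwwwwwww.
wwwwwwwwwwwwwwwwwwwwwwwwwwwwwwwwwwwwwwwwwwwwwwwwwwwwwwwwwwwwwww.
wwwwwwwwwwwwwwwwwwwwwwwwwwwwwwwwwwwwwwwwwwwwwwwwwwwwwwwwwwwwww..
wwwwwwwwwwwwwwwwwwwwwwwwwwwwwwwwwwwwwwwwwwwwwwwwwwwwwwwwwwwwww..
wwwwwwwwwwwwwwwwwwwwwwwwwwwwwwwwwwwwwwwwwwwwwwwwwwwwwwwwwwwwww..
wwwwwwwwwwwwwwwwwwwwwwwwwwwwwwwwwwwwwwwwwwwwwwwwwwwwwwwwwwwwww..
wwwwwwwwwwwwwwwwwwwwwwwwwwwYYYYYYYYYYwYwwwwwwwwwwwwwwwwwwwwwww..
wwwwwwwwwwwwwwwwwwwwwwwYYYYYYYYYYYYYYYYYYYwwwwwwwwwwwwwwwwwwww..
wwwwwwwwwwwwwwwwwwwwwwYYYYYYYYYYYYYYYY
[... 1494 characters left out ...]
wwwwwwwwwwwwwwwwwwww.......
wwwwwwwwwwwwwwwwwwwwwwwwwwwwwwwwwwwwwwwwwwwwwwwwwwwwwwwww.......
wwwwwwwwwwwwwwwwwwwwwwwwwwwwwwwwwwwwwwwwwwwwwwwwwwwwwwwww.......
wrist short_jar [([356.0, 52.0], 0.65)]
wrist pepper_mill [([100.0, 48.0], 0.79)]
wrist tall_jar []
wrist lemon [([142.0, 134.0], 0.58)]
top short_jar [([245.0, 259.0], 0.79), ([232.0, 208.0], 0.49)]
top pepper_mill [([371.0, 198.0], 0.81)]
top tall_jar [([404.0, 199.0], 0.68)]
top lemon [([350.0, 235.0], 0.85)]
side short_jar [([373.0, 274.0], 0.88), ([341.0, 156.0], 0.72), ([287.0, 271.0], 0.56)]
side pepper_mill [([325.0, 166.0], 0.76)]
side tall_jar [([341.0, 183.0], 0.74), ([334.0, 160.0], 0.73)]
side lemon [([352.0, 218.0], 0.55)]
```

The jar's cap is within about 2 px of its predicted seated pose. The mill, tall jar and lemon are where expected, and the arm is clear of everything. Handing in.

```bash
python3 -c "
from workcell import close_job
print(close_job())"
```

```text
the job is handed in; nothing more can be done
None
```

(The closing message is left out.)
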